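# Seat the matrix plate and hold the sprung jaw open at the mark

### The job

Pick up the bronze matrix plate by its lug, lower it over the two pins of the green vise until it lies flush on the seat, and let go of it; do not let it drop onto the pins. Then, with the gripper on the upright wooden handle, pull the vise's spring-return jaw out until its pointer is in line with the mark on the brass clip, and finish while still holding it there, so that a seal can be laid in the gap. Leave the pot, calipers, loupe and wax stick where they are.

Things in the scene. Friction and masses are not known exactly. Their poses are not given: they have to be found in the camera images.
- plate: Bronze matrix plate, loose, about 0.6 kg: 110 (its x) x 60 (its y) x 8 mm thick, with two 11 mm through holes at x = +43 and -43 mm, y = 0. A rectangular bronze lug rises from the middle of its top, 18 mm (x) by 36 mm (y), from 8 to 42 mm above the underside: grip it across the 18 mm. Origin: centre of the underside; z up. It starts lying flat on the shelf, lug up. It is the same either way round (half turn about z).
- vise: Small green-painted vise bolted to the shelf, base 130 (x) x 270 (y) x 30 mm high. Origin on the shelf surface under the middle of the slide line; y is the direction in which the jaw is pulled out, z up. Plate seat at y = -60 mm, handle at x = 0, y = +50 mm and pointer end at x = +66, y = +50 mm with the jaw at rest, index rail along the +x side. Nothing but the handle stands higher than 51 mm before the plate is fitted (the plate's lug then reaches 78 mm).
- seat (a point): Centre of the steel seat pad's top face, 36 mm above the shelf, axes as the vise's. Two upright 8 mm steel pins stand on the seat's level at x = +43 and -43 mm, y = 0, 14 mm tall, straight for 6 mm and then tapering to a 3 mm tip. A seated plate has its underside centre on this point, its x along the vise's x (either way round).
- jaw (a joint): Travel of the sprung jaw along the vise's +y: 0 at rest, up to 0.058 m. A spring pulls it back with about 4 N at rest, rising 1.1 N per 10 mm (about 10 N at full travel); let go, it returns to 0.
- handle (a point): Centre of the top end of the jaw's upright wooden handle: 32 mm (vise x) by 14 mm (vise y, the pull direction), from 50 to 95 mm above the shelf, clear on both y sides above 51 mm. Moves with the jaw; axes as the vise's.
- pointer (a point): Free end of the jaw's pointer, a steel arm 4 mm wide, its top 50 mm above the shelf, that sticks out sideways (+x of the vise) from below the handle; same y as the handle's centre. Moves with the jaw; axes as the vise's.
- mark (a point): Inner end of the mark: a 4 mm wide dark steel blade on a brass clip 18 x 12 mm that sits on the index rail, pointing at the pointer's path (vise -x). Axes as the vise's. The pointer is in line when it has the same y in the vise's frame; that takes 24 to 50 mm of jaw travel, differing each time; it does not move.
- pot: White ceramic pot, 72 mm across, 60 mm high, loose; leave alone. Origin: centre of its underside.
- calipers: Brass calipers lying flat, 150 mm long, loose; leave alone. Origin: underside, middle of the beam.
- loupe: Round loupe, 56 mm across, 11 mm high, with a wooden handle to 93 mm from its centre along its x; leave alone. Origin: underside, centre of the lens.
- wax: Red wax stick, 100 x 12 x 12 mm, loose; leave alone. Origin: centre of its underside.
There are look-alikes about, which are no part of the job. Of the things like the plate, leave any that is blue, red or turquoise; of the rest the smaller one is meant.

How it is judged:
By the outcome, as a careful person would: the job done as asked, in the order asked, and still so for the second after the job is handed in, while the arm keeps its last pose, push and grip.
It also fails if it takes over 48 s, if anything falls off the work surface, if the arm or the gripper's body presses on something with over 40 N, if the wrist force passes 120 N, or if a joint passes its speed limit or range.

### The arm

A 6-joint arm with a two-finger parallel gripper is mounted at the origin on the work surface. World frame = base frame: x ahead of the robot, y to its left, z up, the work surface at z = 0. Lengths are in m, angles in rad, forces in N, time in s.
With the tool pointing down it reaches from about 0.275 to 0.875 m from the base axis. Payload 12.5 kg.
Tool frame: the origin (TCP) lies at the very end of the fingers, on their centre line; the grasp point (between the pads) lies 19 mm behind it; z points along the fingers, y is the line along which they close (so a half turn about z gives the same grasp; the last joint's range is limited). The gripper opens to 85 mm and grips with 20 to 120 N. Pads are 22 mm wide; open, the fingers measure 114 mm over their backs; the gripper's body (76 mm by 85 mm) begins 54 mm behind the grasp point. The pads swing forward as they close: fully open they stand 13 mm farther back than shut.
Start: joints at [1.223, 0.351, 1.652, -0, 1.139, -0.085], TCP at [0.143, 0.531, 0.231] pointing down, gripper open.
Joint ranges: [-2.75, 2.75], [-0.79, 2.1], [0.01, 2.65], [-1.57, 4.71], [0.07, 3.14], [-2.87, 2.87]. Speed limits (rad/s): [2.22, 2.22, 2.79, 3.14, 3.14, 3.14].

### API

Orientations are given as a 3x3 rotation matrix whose columns are the frame's x, y, z axes.
In Python, from cell import manip gives the robot as it stands.
- The arm moves only by the tool jog_arm, never from a script. Its argument "plan" is a list of rows, each an object with "dp": the shift along the tool's x, y, z in units of 5 cm (1.0 is 5 cm), a list of three; "yaw": the turn about the tool's z in units of 6 degrees (1.0 is 6 degrees); "gripper": the finger opening in mm, from 0 to 85.4. In form: [{"dp": [x, y, z], "yaw": yaw, "gripper": gripper}, ...]. A call has 1 to 12 rows; each row shifts and turns the commanded pose from where the row before left it, along the tool's axes as they then stand; what a row does not reach is not made up. A row lasts 1/10 s, in which the tool goes at most 50 mm and 8.59 degrees, less where a joint would pass 70% of its speed; a pose out of reach is approached as far as the arm can. A call with a number of a shift or a turn outside -1 to 1 is refused whole. A call with a gripper value outside its range is refused whole. The fingers move at their own pace and stop on an object; "force" is the grip in N (left out, the last holds). Time passes only in rows, so rows that do not move let the fingers close. It gives the time, the measured TCP pose, the force, the opening and the grip force at its end, in the units of the state.
- manip.read_state(): the state, without advancing time (a new reading comes with each control period).
- manip.grab_frame(name): name is "scene" or "top" or "wrist"; returns a dict with "image" (420x560x3 uint8, red, green, blue), "K" (3x3 intrinsics, pixels), "rvec" (rotation vector, rad) and "tvec" (3), from world to camera coordinates, as OpenCV has them. Camera axes: x right, y down, z forward; pixel columns grow to the right and rows downward; lengths in m; the calibration is good to about 2 mm. A picture is of the moment at which its call begins. There is no depth.
- manip.hand_in(): hands the job in; it is judged then, once.
The state is a dict: "time": time; "qpos": joint angles; "dq": joint speeds; "tau": joint torques, N m; "position": TCP position; "orientation": TCP orientation; "ft_force": force on the tool from outside, world axes, zero at the start; "torque": the same for the moment, N m; "gripper_width": opening from 0.0 (shut) to 1.0 (fully open); "gripper_force": force on a finger pad.
Only numpy, scipy, OpenCV 4.12 (cv2) and the standard library are available. Lean on these libraries where they do the work, as an engineer would, in place of code of your own. Each camera call takes 0.05 s, during which the arm holds its last target. There are 200 camera calls.

## Working session

There is one attempt and no reset: what is moved stays moved. The work goes in short steps, Python scripts to look and compute and a tool call to move; the robot and the scene stay as the last step left them, time stands still between calls to the robot, and variables do not carry over. Pictures are saved under pics/ and viewed, at most 10 in all, crops included, and the job is handed in when it is done.

Besides the shell and the picture viewer there is one more tool, called as name(argument=value, ...) on one line, values as JSON. jog_arm: Moves the arm, as the interface text tells. Shifts and turns lie within -1 to 1; 1 stands for 5 cm of shift or 6 degrees of turn. Its arguments: {"type":"object","properties":{"plan":{"type":"array","items":{"type":"object","properties":{"dp":{"type":"array","items":{"type":"number","minimum":-1,"maximum":1}},"yaw":{"type":"number","minimum":-1,"maximum":1},"gripper":{"type":"number"}}}},"force":{"type":"number"}},"required":["plan"]}

```bash
ls; mkdir -p pics; cat > h.py <<'E'
import numpy as np,cv2
from cell import manip
def grab(n):
    f=manip.grab_frame(n); f['R']=cv2.Rodrigues(np.array(f['rvec'],float))[0]; f['t']=np.array(f['tvec'],float).ravel(); f['K']=np.array(f['K'],float); return f
def ray(f,uv,z):
    d=f['R'].T@np.linalg.solve(f['K'],[uv[0],uv[1],1.]); c=-f['R'].T@f['t']
    return c+d*(z-c[2])/d[2]
def proj(f,P):
    p=f['K']@(f['R']@np.array(P,float)+f['t']); return p[:2]/p[2]
def save(f,n): cv2.imwrite('pics/'+n,cv2.cvtColor(f['image'],cv2.COLOR_RGB2BGR))
E
python3 - <<'E'
from h import *
a=grab('scene');b=grab('top');cv2.imwrite('pics/a.png',cv2.cvtColor(a['image'],cv2.COLOR_RGB2BGR));save(b,'b.png')
np.save('top0.npy',b['image'])
for f in(a,b): print(f['K'].tolist(),f['R'].round(3).tolist(),-f['R'].T@f['t'])
s=manip.read_state();print(s['position'],s['orientation'],s['ft_force'],s['time'])
E
```

```text
pics
[[388.9329966611108, 0.0, 271.4817928137715], [0.0, 388.9329966611108, 209.56220836254514], [0.0, 0.0, 1.0]] [[-0.583, 0.813, 0.003], [0.542, 0.391, -0.744], [-0.606, -0.432, -0.668]] [1.09852407 0.42547053 0.71456447]
[[469.4874826772071, 0.0, 285.1831720724192], [0.0, 469.4874826772071, 208.94740716528966], [0.0, 0.0, 1.0]] [[-0.001, -1.0, 0.011], [-0.99, -0.0, -0.138], [0.138, -0.011, -0.99]] [0.35115459 0.01274792 1.17573709]
[0.14273782 0.53083464 0.2308075 ] [[-9.65671312e-01  2.59766782e-01 -3.69514788e-04]
 [ 2.59767028e-01  9.65670780e-01 -1.01784299e-03]
 [ 9.24278346e-05 -1.07888954e-03 -9.99999414e-01]] [-0.60453224 -0.04157335  0.2241143 ] 0.1
```

View pics/a.png

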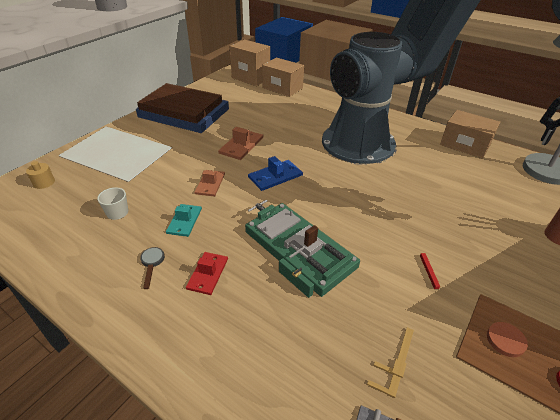

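View pics/b.png

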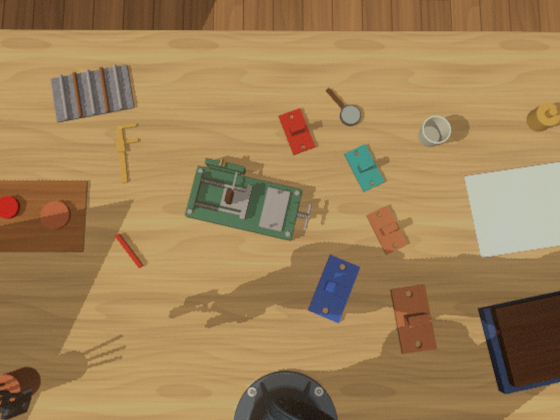

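The bronze-coloured candidates in the top view are at (387,229) and (413,318). The others are blue (334,288), turquoise (364,167) and red (297,131). The smaller bronze plate, at (387,229), fits the description. The vise is at (245,203), with the handle at (229,196) and the clip near (215,162). Next I'll confirm with a crop and measure.

```bash
python3 - <<'E'
from h import *
f=grab('top');im=f['image'];hsv=cv2.cvtColor(im,cv2.COLOR_RGB2HSV)
print(hsv[222,380],hsv[240,392],hsv[300,405],hsv[215,350])
def comp(m,lo):
    n,l,s,c=cv2.connectedComponentsWithStats(m.astype(np.uint8));return [(i,s[i],c[i],l==i) for i in range(1,n) if s[i,4]>lo]
H,S,V=[hsv[...,i].astype(int) for i in range(3)]
m=(H<12)&(S>120)&(V>90); m[:, :300]=0; m[:180]=0;m[:,460:]=0
for i,s,c,k in comp(m,200):
    p=cv2.findNonZero(k.astype(np.uint8)); h=cv2.convexHull(p).reshape(-1,2)
    w=np.array([ray(f,q,.008)[:2] for q in h],np.float32)
    print('plate',s,cv2.minAreaRect(p),cv2.minAreaRect(w*1000),)
g=(H>60)&(H<88)&(S>80)&(V>20); g[:, 320:]=0
for i,s,c,k in comp(g,100):
    p=cv2.findNonZero(k.astype(np.uint8)); h=cv2.convexHull(p).reshape(-1,2)
    w=np.array([ray(f,q,.03)[:2] for q in h],np.float32)
    print('vise',s,cv2.minAreaRect(w*1000), cv2.boxPoints(cv2.minAreaRect(w*1000)).tolist())
A=cv2.resize(im[145:250,180:320],None,fx=5,fy=5,interpolation=cv2.INTER_CUBIC)
cv2.imwrite('pics/c.png',A[...,::-1])
B=cv2.resize(im[195:360,350:450],None,fx=3.5,fy=3.5,interpolation=cv2.INTER_CUBIC);cv2.imwrite('pics/d.png',B[...,::-1])
E
```

```text
[ 12 153 175] [ 11 152 175] [ 10 154 136] [ 20 114 190]
plate [368 207  38  47 636] ((386.5, 229.5), (42.485294342041016, 22.807893753051758), 63.43495178222656) ((462.4171142578125, -253.0905303955078), (105.37553405761719, 57.9548225402832), 26.047517776489258)
plate [ 391  285   45   68 1913] ((413.031982421875, 318.67596435546875), (65.02486419677734, 34.52489471435547), 79.69515228271484) ((244.52328491210938, -311.1351623535156), (153.57215881347656, 84.37932586669922), 8.60167121887207)
```

View pics/c.png

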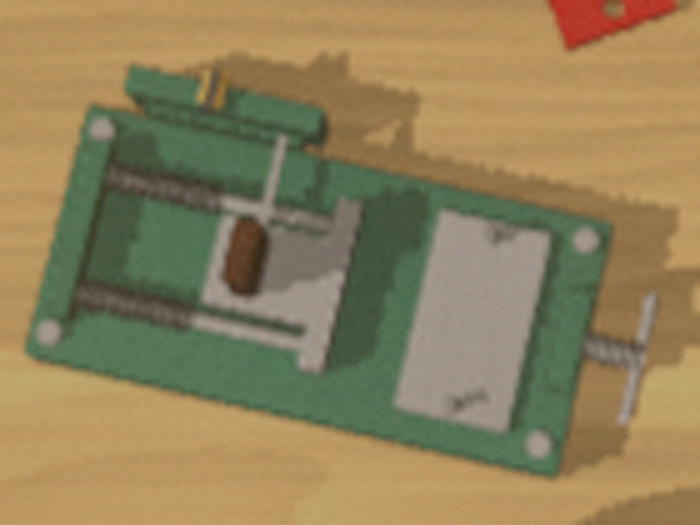

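View pics/d.png

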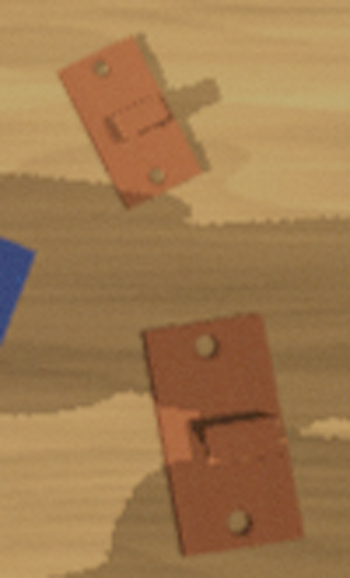

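The crop shows the smaller bronze plate at about (387,229), with its holes at (379,215) and (395,245). It measures about 106x58 mm against 154x84 mm for the other, so it is the right one. The vise's seat is at about (275,208) and the brass clip at (222,162). Next I'll work out the vise pose and move toward the plate.

```bash
cat >> h.py <<'E'
def go(P,yaw):
    "print the tool-frame shift (in 5 cm units, axes as now) and yaw units to TCP P with tool y at world angle yaw (deg)"
    s=manip.read_state();R=np.array(s['orientation']);p=np.array(s['position'])
    y=np.degrees(np.arctan2(R[1,1],R[0,1]))
    print('pos',p.round(4),'yaw',round(y,2),'t',s['time'],'F',np.round(s['ft_force'],1),'tilt',R[:2,2].round(4),'q1,q6',np.degrees(s['qpos'])[[0,5]].round(0))
    print('dp',(R.T@(np.array(P)-p)/.05).round(3),'yawu',round(((y-yaw+180)%360-180)/6,3))
E
python3 - <<'E'
from h import *
f=grab('top')
o=lambda c:(180+(c[0]+.5)/5-.5,145+(c[1]+.5)/5-.5)
W=[ray(f,o(c),.03)[:2] for c in [(88,103),(612,224),(558,477),(27,353)]]
for w in W: print(w.round(4))
c=np.mean(W,0);y=(W[0]-W[1])+(W[3]-W[2]);print('c',c,np.degrees(np.arctan2(y[1],y[0])),np.linalg.norm(y)/2)
S=[ray(f,o(c),.036)[:2] for c in [(440,208),(552,235),(508,433),(395,405)]];print('seat',np.mean(S,0))
go([.42,.15,.23],26)
E
```

```text
[0.621  0.2194]
[ 0.56   -0.0415]
[ 0.4345 -0.0143]
[0.4955 0.2462]
c [0.5277455  0.10242919] 76.82266450070645 0.2677135990184297
seat [0.51122471 0.02684472]
pos [0.1428 0.5309 0.231 ] yaw 74.94 t 0.2 F [-0.3  0.5  0.2] tilt [-0.0002 -0.0007] q1,q6 [70. -5.]
dp [-7.333 -5.917  0.023] yawu 8.157
```

jog_arm(plan=[{"dp": [-0.73,-0.6,0]},{"dp": [-0.73,-0.6,0]},{"dp": [-0.73,-0.6,0]},{"dp": [-0.73,-0.6,0]},{"dp": [-0.73,-0.6,0]},{"dp": [-0.73,-0.6,0]},{"dp": [-0.73,-0.6,0]},{"dp": [-0.73,-0.6,0]},{"dp": [-0.73,-0.6,0]},{"dp": [-0.73,-0.6,0]},{"yaw": 0.8},{"yaw": 0.8}])

```text
$.plan[0]: bad value
```

jog_arm(plan=[{"dp": [-0.73,-0.6,0],"yaw": 0,"gripper": 85},{"dp": [-0.73,-0.6,0],"yaw": 0,"gripper": 85},{"dp": [-0.73,-0.6,0],"yaw": 0,"gripper": 85},{"dp": [-0.73,-0.6,0],"yaw": 0,"gripper": 85},{"dp": [-0.73,-0.6,0],"yaw": 0,"gripper": 85},{"dp": [-0.73,-0.6,0],"yaw": 0,"gripper": 85},{"dp": [-0.73,-0.6,0],"yaw": 0,"gripper": 85},{"dp": [-0.73,-0.6,0],"yaw": 0,"gripper": 85},{"dp": [-0.73,-0.6,0],"yaw": 0,"gripper": 85},{"dp": [-0.73,-0.6,0],"yaw": 0,"gripper": 85},{"dp": [0,0,0],"yaw": 0.8,"gripper": 85},{"dp": [0,0,0],"yaw": 0.8,"gripper": 85}])

```text
time: 1.4
position: [0.4179, 0.1453, 0.2311]
orientation: [[-0.906, 0.423, -0.0], [0.423, 0.906, -0.0], [0.0, -0.0, -1.0]]
ft_force: [-0.7, -0.3, -0.0]
gripper_width: 0.997
gripper_force: 0.0
```

```bash
python3 - <<'E'
from h import *
go([.462,-.253,.23],26)
E
```

```text
pos [0.4179 0.1453 0.2311] yaw 64.98 t 1.4 F [-0.7 -0.3 -0. ] tilt [-0.0004 -0.0001] q1,q6 [ 13. -52.]
dp [-4.167 -6.846  0.022] yawu 6.497
```

jog_arm(plan=[{"dp": [-0.42,-0.69,0],"yaw": 0,"gripper": 85},{"dp": [-0.42,-0.69,0],"yaw": 0,"gripper": 85},{"dp": [-0.42,-0.69,0],"yaw": 0,"gripper": 85},{"dp": [-0.42,-0.69,0],"yaw": 0,"gripper": 85},{"dp": [-0.42,-0.69,0],"yaw": 0,"gripper": 85},{"dp": [-0.42,-0.69,0],"yaw": 0,"gripper": 85},{"dp": [-0.42,-0.69,0],"yaw": 0,"gripper": 85},{"dp": [-0.42,-0.69,0],"yaw": 0,"gripper": 85},{"dp": [-0.42,-0.69,0],"yaw": 0,"gripper": 85},{"dp": [-0.42,-0.69,0],"yaw": 0,"gripper": 85},{"dp": [0,0,0],"yaw": 0.9,"gripper": 85},{"dp": [0,0,0],"yaw": 0.9,"gripper": 85}])

```text
time: 2.6
position: [0.464, -0.2556, 0.2308]
orientation: [[-0.811, 0.585, -0.001], [0.585, 0.811, 0.0], [0.001, -0.0, -1.0]]
ft_force: [-0.5, 1.4, 0.5]
gripper_width: 0.995
gripper_force: 0.0
```

jog_arm(plan=[{"dp": [0,0,0],"yaw": 0.9,"gripper": 85},{"dp": [0,0,0],"yaw": 0.9,"gripper": 85},{"dp": [0,0,0],"yaw": 0.9,"gripper": 85},{"dp": [0,0,0],"yaw": 0.9,"gripper": 85},{"dp": [0,0,0],"yaw": 0.9,"gripper": 85},{"dp": [0,0,0],"yaw": 0.2,"gripper": 85},{"dp": [0,0,0],"yaw": 0,"gripper": 85}])

```text
time: 3.3
position: [0.4643, -0.2545, 0.2312]
orientation: [[-0.445, 0.895, -0.0], [0.895, 0.445, 0.0], [0.0, -0.0, -1.0]]
ft_force: [-0.4, 0.6, 0.3]
gripper_width: 0.998
gripper_force: 0.0
```

```bash
python3 - <<'E'
from h import *
f=grab('wrist');save(f,'w1.png');np.savez('w1.npz',**{k:f[k] for k in('image','K','R','t')})
go([.462,-.253,.23],26)
print(-f['R'].T@f['t'],f['R'][2],f['K'][0,0]); print(proj(f,[.462,-.253,.008]))
E
```

```text
pos [ 0.4643 -0.2545  0.2312] yaw 26.47 t 3.35 F [-0.3 -0.3  0.2] tilt [-0.0001  0.0001] q1,q6 [-34. -60.]
dp [ 0.048 -0.027  0.024] yawu 0.078
[ 0.42771095 -0.17981049  0.37322988] [ 0.14370284 -0.28830229 -0.94669493] 324.2923125992941
[275.01298707 172.97185636]
```

View pics/w1.png

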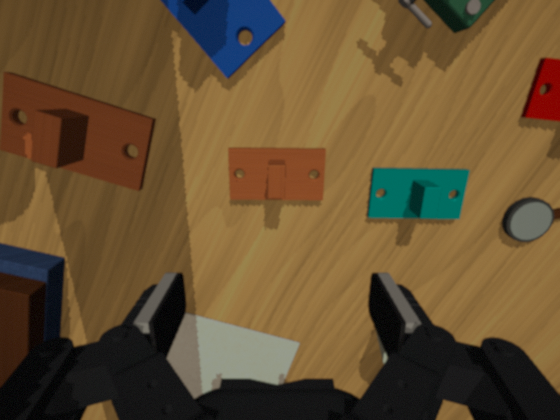

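The wrist view shows the plate at (277,173) with its holes at (239,173) and (314,174), almost square to the gripper. I'll measure it from this view.

```bash
cat >> h.py <<'E'
def holes(f,z=.008,box=(200,350,130,220),r=(15,200)):
    "dark-hole centroids inside the bronze region, on plane z"
    u0,u1,v0,v1=box; hsv=cv2.cvtColor(f['image'],cv2.COLOR_RGB2HSV)
    H,S=[hsv[...,i].astype(int) for i in (0,1)]
    m=((H<14)&(S>140)).astype(np.uint8);m2=np.zeros_like(m);m2[v0:v1,u0:u1]=m[v0:v1,u0:u1]
    c=max(cv2.findContours(m2,cv2.RETR_EXTERNAL,cv2.CHAIN_APPROX_NONE)[0],key=cv2.contourArea).reshape(-1,2)
    w=np.array([ray(f,q,z)[:2]*1000 for q in c],np.float32); print('outline',cv2.minAreaRect(w),c.min(0),c.max(0))
    g=cv2.cvtColor(f['image'],cv2.COLOR_RGB2GRAY);return g,m2
E
python3 - <<'E'
from h import *
d=np.load('w1.npz');f={k:d[k] for k in d}
g,m=holes(f)
P=[]
for u,v in((239,173),(314,174)):
    w=g[v-9:v+10,u-9:u+10].astype(float);hs=cv2.cvtColor(f['image'],cv2.COLOR_RGB2HSV)[v-9:v+10,u-9:u+10,1].astype(float)
    med=np.median(hs);k=np.clip(med-hs-25,0,None);yy,xx=np.mgrid[v-9:v+10,u-9:u+10]
    c=((k*xx).sum()/k.sum(),(k*yy).sum()/k.sum());P.append(ray(f,c,.006)[:2]);print(c,P[-1])
print(np.mean(P,0),np.linalg.norm(P[1]-P[0]),np.degrees(np.arctan2(*(P[1]-P[0])[::-1])))
E
```

```text
outline ((464.04510498046875, -253.7393341064453), (108.78339385986328, 60.542938232421875), 25.76459312438965) [229 148] [325 200]
(np.float64(239.0989010989011), np.float64(173.66666666666666)) [ 0.4254677  -0.27260302]
(np.float64(313.0373831775701), np.float64(174.20093457943926)) [ 0.50211302 -0.2351268 ]
[ 0.46379036 -0.25386491] 0.08531689661494515 26.05661658866339
```

jog_arm(plan=[{"dp": [0.01,0,0.7],"yaw": 0.06,"gripper": 50},{"dp": [0,0,0.7],"yaw": 0,"gripper": 50},{"dp": [0,0,0.7],"yaw": 0,"gripper": 50},{"dp": [0,0,0.7],"yaw": 0,"gripper": 50},{"dp": [0,0,0.6],"yaw": 0,"gripper": 50},{"dp": [0,0,0.4],"yaw": 0,"gripper": 50},{"dp": [0,0,0.3],"yaw": 0,"gripper": 50},{"dp": [0,0,0.2],"yaw": 0,"gripper": 50},{"dp": [0,0,0],"yaw": 0,"gripper": 50}])

```text
time: 4.25
position: [0.4636, -0.2538, 0.0154]
orientation: [[-0.439, 0.898, -0.001], [0.898, 0.439, 0.001], [0.002, -0.001, -1.0]]
ft_force: [0.4, 0.1, -0.1]
gripper_width: 0.582
gripper_force: 0.0
```

```bash
python3 - <<'E'
from h import *
go([.464,-.254,.0135],26)
f=grab('wrist');save(f,'w2.png')
E
```

```text
pos [ 0.4636 -0.2538  0.0154] yaw 26.04 t 4.25 F [ 0.4  0.1 -0.1] tilt [-0.0015  0.001 ] q1,q6 [-34. -60.]
dp [-0.007  0.005  0.037] yawu 0.007
```

View pics/w2.png

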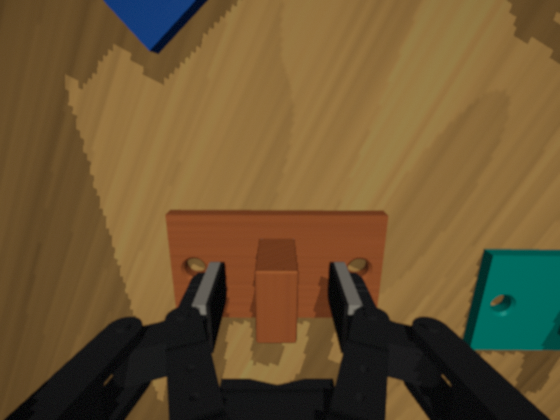

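The lug at (277,290) sits centred between the pads at (210,290) and (345,290). I'll close and lift.

jog_arm(plan=[{"dp": [0,0,0.03],"yaw": 0,"gripper": 15},{"dp": [0,0,0],"yaw": 0,"gripper": 10},{"dp": [0,0,0],"yaw": 0,"gripper": 10},{"dp": [0,0,0],"yaw": 0,"gripper": 10},{"dp": [0,0,0],"yaw": 0,"gripper": 10}], force=80)

```text
time: 4.8
position: [0.4644, -0.2544, 0.0157]
orientation: [[-0.438, 0.899, 0.001], [0.899, 0.438, -0.001], [-0.001, 0.001, -1.0]]
ft_force: [-0.7, 0.6, 5.6]
gripper_width: 0.194
gripper_force: 79.3
```

```bash
python3 - <<'E'
from h import *
s=manip.read_state();print(s['gripper_width'],s['gripper_force'])
go([.5112,.0268,.16],-13.2)
E
```

```text
0.193791991573888 79.27552342414856
pos [ 0.4644 -0.2544  0.0157] yaw 25.99 t 4.8 F [-0.7  0.6  5.6] tilt [ 0.0009 -0.0006] q1,q6 [-34. -60.]
dp [ 4.641  3.307 -2.889] yawu 6.532
```

jog_arm(plan=[{"dp": [0,0,-0.2],"yaw": 0,"gripper": 10},{"dp": [0,0,-0.5],"yaw": 0,"gripper": 10},{"dp": [0,0,-0.7],"yaw": 0,"gripper": 10},{"dp": [0,0,-0.7],"yaw": 0,"gripper": 10},{"dp": [0,0,-0.6],"yaw": 0,"gripper": 10},{"dp": [0,0,-0.2],"yaw": 0,"gripper": 10},{"dp": [0.3,0.2,0],"yaw": 0,"gripper": 10},{"dp": [0.6,0.43,0],"yaw": 0,"gripper": 10},{"dp": [0.7,0.5,0],"yaw": 0,"gripper": 10},{"dp": [0.7,0.5,0],"yaw": 0,"gripper": 10},{"dp": [0.7,0.5,0],"yaw": 0,"gripper": 10},{"dp": [0.7,0.5,0],"yaw": 0,"gripper": 10}])

```text
time: 6.0
position: [0.5006, -0.0284, 0.1589]
orientation: [[-0.438, 0.899, -0.002], [0.899, 0.438, 0.0], [0.001, -0.001, -1.0]]
ft_force: [0.7, -0.5, -5.2]
gripper_width: 0.199
gripper_force: 78.9
```

jog_arm(plan=[{"dp": [0.6,0.43,0],"yaw": 0,"gripper": 10},{"dp": [0.3,0.2,0],"yaw": 0,"gripper": 10},{"dp": [0,0,0],"yaw": 0.5,"gripper": 10},{"dp": [0,0,0],"yaw": 0.9,"gripper": 10},{"dp": [0,0,0],"yaw": 0.9,"gripper": 10},{"dp": [0,0,0],"yaw": 0.9,"gripper": 10},{"dp": [0,0,0],"yaw": 0.9,"gripper": 10},{"dp": [0,0,0],"yaw": 0.9,"gripper": 10},{"dp": [0,0,0],"yaw": 0.9,"gripper": 10},{"dp": [0,0,0],"yaw": 0.6,"gripper": 10},{"dp": [0,0,0],"yaw": 0,"gripper": 10},{"dp": [0,0,0],"yaw": 0,"gripper": 10}])

```text
time: 7.2
position: [0.5094, 0.0241, 0.1592]
orientation: [[0.223, 0.975, -0.001], [0.975, -0.223, 0.0], [-0.0, -0.001, -1.0]]
ft_force: [0.2, -0.2, -5.3]
gripper_width: 0.189
gripper_force: 79.0
```

```bash
python3 - <<'E'
from h import *
go([.5112,.0268,.16],-13.2)
f=grab('wrist');save(f,'w3.png');np.savez('w3.npz',**{k:f[k] for k in('image','K','R','t')})
for x in(.043,-.043):
  a=np.radians(-13.2);print(proj(f,[.5112+x*np.cos(a),.0268+x*np.sin(a),.05]))
E
```

```text
pos [0.5094 0.0241 0.1592] yaw -12.9 t 7.2 F [ 0.2 -0.2 -5.3] tilt [-0.0013  0.0001] q1,q6 [-3. 10.]
dp [ 0.061  0.023 -0.017] yawu 0.049
[330.67234507 203.29676338]
[224.92341467 202.6150098 ]
```

View pics/w3.png

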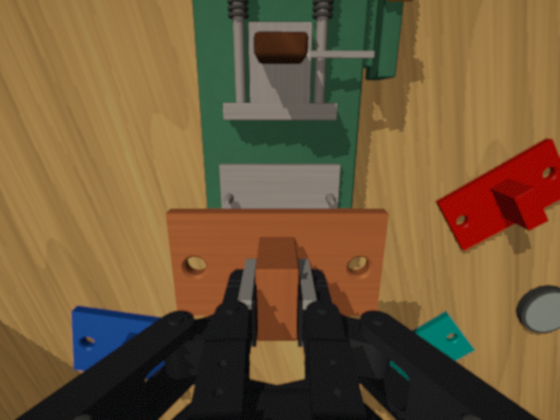

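The seat is visible at (280,185) with pin tips near (230,199) and (332,199). The plate holes are at (195,264) and (358,264). I'll take an enlarged crop to get the pins.

```bash
python3 - <<'E'
from h import *
f=grab('wrist');np.savez('w4.npz',**{k:f[k] for k in('image','K','R','t')})
A=cv2.resize(f['image'][150:280,160:400],None,fx=3.3,fy=3.3,interpolation=cv2.INTER_CUBIC);cv2.imwrite('pics/w4.png',A[...,::-1])
E
```

```text
(no output)
```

View pics/w4.png

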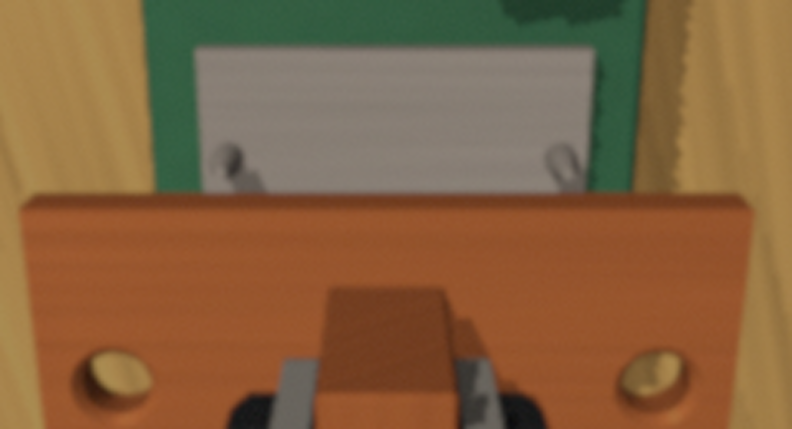

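```bash
python3 - <<'E'
from h import *
d=np.load('w4.npz');f={k:d[k] for k in d}
o=lambda c:(160+(c[0]+.5)/3.3-.5,150+(c[1]+.5)/3.3-.5)
s=manip.read_state();z=s['position'][2];T=np.array(s['position']);R=np.array(s['orientation'])
def rep(n,a,b,z):
    A,B=ray(f,o(a),z),ray(f,o(b),z);m=(A+B)/2;D=B-A
    print(n,m.round(4),'sep',np.linalg.norm(D).round(4),'ang',np.degrees(np.arctan2(D[1],D[0])).round(2),'tool xy mm',(R.T@(m-T))[:2]*1000)
rep('pins base',(232,157),(563,157),.036)
rep('pins tip',(222,173),(573,175),.050)
rep('pad top edge',(195,47),(595,47),.036)
rep('pad low',(203,190),(587,190),.036)
rep('holes',(112,380),(654,380),z-.0157+.008)
rep('plate rear edge top',(22,208),(751,208),z-.0077)
print(proj(f,[*T[:2],z]))
E
```

```text
pins base [0.5134 0.0269 0.036 ] sep 0.0856 ang -12.83 tool xy mm [3.67013832 3.13835983]
pins tip [0.5133 0.0268 0.05  ] sep 0.0865 ang -13.17 tool xy mm [3.51557131 3.03464048]
pad top edge [0.5191 0.0551 0.036 ] sep 0.1 ang -12.84 tool xy mm [32.38462667  2.37921296]
pad low [0.5108 0.0183 0.036 ] sep 0.1004 ang -12.82 tool xy mm [-5.3376019   2.51953498]
holes [0.51   0.0261 0.1518] sep 0.085 ang -12.8 tool xy mm [ 2.02763773 -0.10720796]
plate rear edge top [0.5168 0.0538 0.1518] sep 0.1081 ang -12.82 tool xy mm [30.65283983  0.39296695]
[275.80677847 275.96017694]
```

jog_arm(plan=[{"dp": [0.034,0.052,0],"yaw": 0.02,"gripper": 10},{"dp": [0,0,0.3],"yaw": 0,"gripper": 10},{"dp": [0,0,0.4],"yaw": 0,"gripper": 10},{"dp": [0,0,0.4],"yaw": 0,"gripper": 10},{"dp": [0,0,0.3],"yaw": 0,"gripper": 10},{"dp": [0,0,0.16],"yaw": 0,"gripper": 10},{"dp": [0,0,0],"yaw": 0,"gripper": 10},{"dp": [0,0,0],"yaw": 0,"gripper": 10}])

```text
time: 8.1
position: [0.5132, 0.0251, 0.0823]
orientation: [[0.227, 0.974, 0.001], [0.974, -0.227, -0.0], [0.0, 0.001, -1.0]]
ft_force: [-0.4, 0.4, -4.5]
gripper_width: 0.197
gripper_force: 78.9
```

```bash
python3 - <<'E'
from h import *
go([.5135,.0268,.08],-13)
f=grab('wrist');np.savez('w5.npz',**{k:f[k] for k in('image','K','R','t')})
A=cv2.resize(f['image'][100:310,150:410],None,fx=2.8,fy=2.8,interpolation=cv2.INTER_CUBIC);cv2.imwrite('pics/w5.png',A[...,::-1])
E
```

```text
pos [0.5132 0.0251 0.0823] yaw -13.13 t 8.1 F [-0.4  0.4 -4.5] tilt [ 0.0007 -0.    ] q1,q6 [-2. 11.]
dp [ 0.034 -0.002  0.046] yawu -0.021
```

View pics/w5.png

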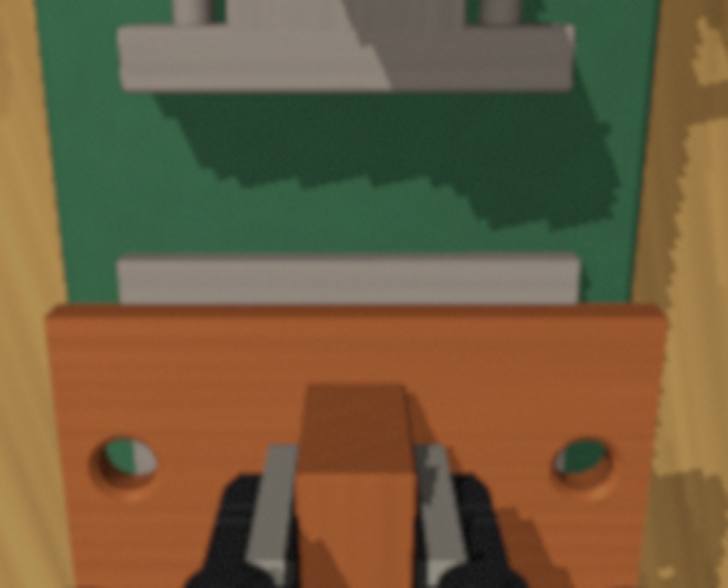

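Through the holes the seat edges show symmetrically (left hole at (123,460), right at (584,460) in the crop). The pad's rear edge is at v=258 and the plate's at v=308. I'll check the offsets numerically.

```bash
python3 - <<'E'
from h import *
d=np.load('w5.npz');f={k:d[k] for k in d}
o=lambda c:(150+(c[0]+.5)/2.8-.5,100+(c[1]+.5)/2.8-.5)
s=manip.read_state();T=np.array(s['position']);R=np.array(s['orientation']);z=T[2]
def rep(n,a,b,z):
    A,B=ray(f,o(a),z),ray(f,o(b),z);m=(A+B)/2;D=B-A
    print(n,m.round(4),'sep',np.linalg.norm(D).round(4),'ang',np.degrees(np.arctan2(D[1],D[0])).round(2),'tool xy mm',((R.T@(m-T))[:2]*1000).round(2))
rep('pad edge',(117,256),(581,256),.036)
rep('holes',(124,465),(583,466),z-.0077)
rep('plate rear',(46,320),(666,320),z-.0077-.000)
rep('plate rear top',(46,305),(666,305),z-.0077)
d=np.load('w4.npz');f={k:d[k] for k in d}
E
```

```text
pad edge [0.5193 0.0553 0.036 ] sep 0.0998 ang -13.07 tool xy mm [30.72 -1.12]
holes [0.5137 0.0265 0.0749] sep 0.0849 ang -13.2 tool xy mm [1.44 0.02]
plate rear [0.5206 0.0543 0.0749] sep 0.1084 ang -13.07 tool xy mm [30.03  0.44]
plate rear top [0.5212 0.057  0.0749] sep 0.1078 ang -13.07 tool xy mm [32.8   0.44]
```

jog_arm(plan=[{"dp": [0.01,-0.02,0],"yaw": 0,"gripper": 10},{"dp": [0,0,0.1],"yaw": 0,"gripper": 10},{"dp": [0,0,0.1],"yaw": 0,"gripper": 10},{"dp": [0,0,0.1],"yaw": 0,"gripper": 10},{"dp": [0,0,0.1],"yaw": 0,"gripper": 10},{"dp": [0,0,0],"yaw": 0,"gripper": 10}])

```text
time: 8.75
position: [0.5114, 0.0258, 0.0609]
orientation: [[0.227, 0.974, -0.001], [0.974, -0.227, 0.0], [-0.0, -0.001, -1.0]]
ft_force: [0.4, -0.4, -4.7]
gripper_width: 0.19
gripper_force: 79.0
```

jog_arm(plan=[{"dp": [0,0,0.06],"yaw": 0,"gripper": 10},{"dp": [0,0,0.06],"yaw": 0,"gripper": 10},{"dp": [0,0,0],"yaw": 0,"gripper": 10}])

```text
time: 9.05
position: [0.5117, 0.0258, 0.0554]
orientation: [[0.227, 0.974, -0.001], [0.974, -0.227, 0.0], [-0.0, -0.001, -1.0]]
ft_force: [-0.2, 0.3, -4.5]
gripper_width: 0.193
gripper_force: 79.0
```

jog_arm(plan=[{"dp": [0,0,0.04],"yaw": 0,"gripper": 10},{"dp": [0,0,0.03],"yaw": 0,"gripper": 10},{"dp": [0,0,0],"yaw": 0,"gripper": 10}])

```text
time: 9.35
position: [0.5118, 0.0258, 0.0521]
orientation: [[0.227, 0.974, -0.0], [0.974, -0.227, 0.0], [-0.0, -0.0, -1.0]]
ft_force: [0.7, -0.3, -6.2]
gripper_width: 0.192
gripper_force: 79.0
```

jog_arm(plan=[{"dp": [0,0,0.02],"yaw": 0,"gripper": 10},{"dp": [0,0,0.01],"yaw": 0,"gripper": 10},{"dp": [0,0,0],"yaw": 0,"gripper": 10}])

```text
time: 9.65
position: [0.512, 0.0259, 0.0517]
orientation: [[0.227, 0.974, 0.0], [0.974, -0.227, -0.0], [0.0, 0.0, -1.0]]
ft_force: [-4.8, 0.2, 8.4]
gripper_width: 0.196
gripper_force: 81.0
```

The plate has made contact at the expected flush height. I'll release it partly, which stays clear of the pins, and then back up.

jog_arm(plan=[{"dp": [0,0,-0.01],"yaw": 0,"gripper": 30},{"dp": [0,0,0],"yaw": 0,"gripper": 36},{"dp": [0,0,0],"yaw": 0,"gripper": 36},{"dp": [0,0,0],"yaw": 0,"gripper": 36},{"dp": [0,0,-0.1],"yaw": 0,"gripper": 36},{"dp": [0,0,-0.3],"yaw": 0,"gripper": 36},{"dp": [0,0,-0.5],"yaw": 0,"gripper": 36},{"dp": [0,0,-0.6],"yaw": 0,"gripper": 36},{"dp": [0,0,-0.5],"yaw": 0,"gripper": 50},{"dp": [0,0,-0.2],"yaw": 0,"gripper": 50},{"dp": [0,0,0],"yaw": 0,"gripper": 50}])

```text
time: 10.75
position: [0.5125, 0.0258, 0.1623]
orientation: [[0.227, 0.974, 0.002], [0.974, -0.227, -0.0], [0.0, 0.002, -1.0]]
ft_force: [-0.8, 0.6, -0.2]
gripper_width: 0.589
gripper_force: 0.0
```

```bash
python3 - <<'E'
from h import *
f=grab('wrist');np.savez('w6.npz',**{k:f[k] for k in('image','K','R','t')})
a=np.radians(76.9);yv=np.array([np.cos(a),np.sin(a)]);seat=np.array([.513,.027]);h=seat+.110*yv;print('handle est',h)
go([*h,.16],76.9)
A=cv2.resize(f['image'][0:300,130:430],None,fx=2,fy=2,interpolation=cv2.INTER_CUBIC);cv2.imwrite('pics/w6.png',A[...,::-1])
E
```

```text
handle est [0.53793164 0.13413736]
pos [0.5118 0.0258 0.1611] yaw -13.14 t 10.8 F [-1.  -0.5 -0.4] tilt [ 0.0003 -0.    ] q1,q6 [-2. 11.]
dp [2.228 0.016 0.022] yawu -15.006
```

View pics/w6.png

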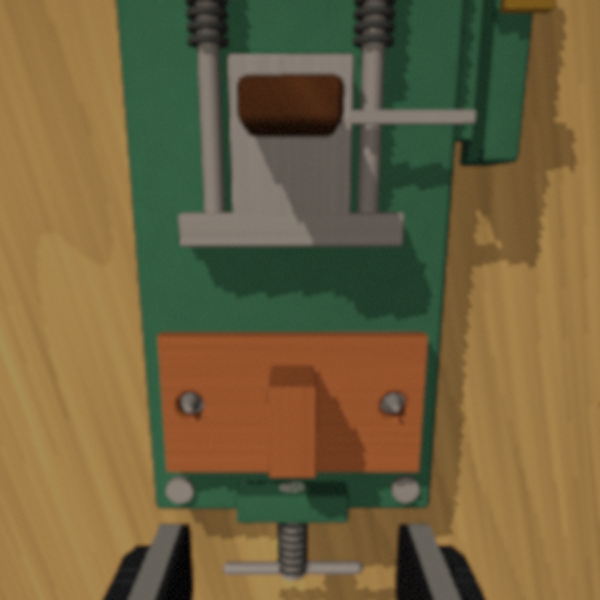

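The plate lies seated, with both pins showing in its holes at (190,403) and (393,403) in the crop. The handle is at (290,95) and the pointer end at (475,117). The clip is cut off at (525,5), so I'll move forward until the camera is above it and measure numerically.

jog_arm(plan=[{"dp": [0.3,0,0],"yaw": 0,"gripper": 70},{"dp": [0.4,0,0],"yaw": 0,"gripper": 70},{"dp": [0.3,0,0],"yaw": 0,"gripper": 70},{"dp": [0.2,0,0],"yaw": 0,"gripper": 70},{"dp": [0,0,0],"yaw": 0,"gripper": 70},{"dp": [0,0,0],"yaw": 0,"gripper": 70}])

```text
time: 11.4
position: [0.5253, 0.0843, 0.1609]
orientation: [[0.227, 0.974, -0.001], [0.974, -0.227, -0.0], [-0.0, -0.001, -1.0]]
ft_force: [-0.4, 0.7, -0.3]
gripper_width: 0.817
gripper_force: 0.0
```

```bash
cat >> h.py <<'E'
SEAT=np.array([.513,.027]);A0=np.radians(76.9);YV=np.array([np.cos(A0),np.sin(A0)]);XV=np.array([YV[1],-YV[0]])
def vise(p): d=np.array(p)[:2]-SEAT; return np.array([d@XV,d@YV-.060])*1000
def vworld(x,y,z): return np.array([*(SEAT+x/1000*XV+(y+60)/1000*YV),z/1000])
E
python3 - <<'E'
from h import *
f=grab('wrist');np.savez('w7.npz',**{k:f[k] for k in('image','K','R','t')})
go([.538,.134,.16],76.9)
hsv=cv2.cvtColor(f['image'],cv2.COLOR_RGB2HSV).astype(int);H,S,V=[hsv[...,i] for i in range(3)]
for n,P in(('clip',vworld(75,90,48)),('ptr',vworld(66,50,50)),('handle',vworld(0,50,95)),('pin',vworld(43,-60,50))): print(n,proj(f,P).round(1))
# rectify vise top plane (z=50mm) to 0.5 mm/px grid and print the strip around rail
ys=np.arange(30,121,1.);xs=np.arange(40,96,1.)
m=np.float32([[proj(f,vworld(x,y,50)) for x in xs] for y in ys]);r=cv2.remap(f['image'],m,None,cv2.INTER_LINEAR)
h=cv2.cvtColor(r,cv2.COLOR_RGB2HSV);np.save('r.npy',r)
for j in range(len(ys)-1,-1,-1):
    s=''
    for i in range(len(xs)):
        a,b,c=map(int,h[j,i]); s+='G' if 55<a<95 and b>70 and c>40 else 'B' if 14<a<32 and b>130 and c>60 else '#' if c<60 else '.' if b<60 else '-'
    print(int(ys[j]),s)
E
```

```text
pos [0.5254 0.084  0.1611] yaw -13.13 t 11.45 F [-0.1  0.1  0.6] tilt [-0.0005 -0.0002] q1,q6 [ 4. 17.]
dp [1.032 0.019 0.021] yawu -15.006
clip [379.5  87.2]
ptr [363.3 142.6]
handle [277.6 151.6]
pin [326.2 269.1]
120 GGGGGGGGGGGGGGGGGGG--GGGGGGGGGGGGGGGGGGGG-BBBBBBBBBBBBBB
119 GGGGGGGGGGGGGGGGGGGGGGGGGGGGGGGGGGGGGGGGG-BBBBBBBBBBBBBB
118 GGGGGGGGGGGGGGGGGGGGGGGGGGGGGGGGGGGGGGGGGG-BBBBBBBBBBBBB
117 GGGGGGGGGGGGGGGGGGGGGGGGGGGGGGGGGGGGGGGGG--BBBBBBBBBBBBB
116 GGGGGGGGGGGGGGGGGGGGGGGGGGGGGGGGGGGGGGGGG-BBBBBBBBBBBBBB
115 GGGGGGGGGGGGGGGGGGGGGGGGGGGGGGGGGGGGGGGGG-BBBBBBBBBBBBBB
114 GGGGGGGGGGGGGGGGGGGGGGGGGGGGGGGGGGGGGGGGG-BBBBBBBBBBBBBB
113 GGGGGGGGGGGGGGGGGGGGGGGGGGGGGGGGGGGGGGGGG--BBBBBBBBBBBBB
112 GGGGGGGGGGGGGGGGGGGGGGGGGGGGGGGGGGGGGGGGGG-BBBBBBBBBBBBB
111 GGGGGGGGGGGGGGGGGGGGGGGGGGGGGGGGGGGGGGGGG--BBBBBBBBBBBBB
110 GGGGGGGGGGGGGGGGGGGGGGGGGGGGGGGGGGGGGGGGG--BBBBBBBBBBBBB
109 GGGGGGGGGGGGGGGGGGGGGGGGGGGGGGGGGGGGGGGGG-BBBBBBBBBBBBBB
108 GGGGGGGGGGGGGGGGGGGGGGGGGGGGGGGGGGGGGGGGG--BBBBBBBBBBBBB
107 GGGGGGGGGGGGGGGGGGGGGGGGGGGGGGGGGGGGGGGGG--BBBBBBBBBBBBB
106 GGGGGGGGGGGGGGGGGGGGGGGGGG
[... 3896 characters left out ...]
GG-BBBBBB-#GGGGGGGGGGGGGGG-BBBBBBBBBBBBB
40 GGGGGGGGGGGGGGGGGG-BBBBBBBB-#GGGGGGGGGGGGG-BBBBBBBBBBBBB
39 GGGGGGGGGGGGGGGGGG-BBBBBBBBB--GGGGGGGGGGG--BBBBBBBBBBBBB
38 GGGGGGGGGGGGGGGGGG-BBBBBBBBBB-------------BBBBBBBBBBBBBB
37 GGGGGGGGGGGGGGGGGG-BBBBBBBBBBBBBBBBBBBBBBBBBBBBBBBBBBBBB
36 GGGGGGGGGGGGGGGGGG-BBBBBBBBBBBBBBBBBBBBBBBBBBBBBBBBBBBBB
35 GGGGGGGGGGGGGGGGGG-BBBBBBBBBBBBBBBBBBBBBBBBBBBBBBBBBBBBB
34 GGGGGGGGGGGGGGGGGG-BBBBBBBBBBBBBBBBBBBBBBBBBBBBBBBBBBBBB
33 GGGGGGGGGGGGGGGGGG-BBBBBBBBBBBBBBBBBBBBBBBBBBBBBBBBBBBBB
32 GGGGGGGGGGGGGGGGGG-BBBBBBBBBBBBBBBBBBBBBBBBBBBBBBBBBBBBB
31 GGGGGGGGGGGGGGGGGG-BBBBBBBBBBBBBBBBBBBBBBBBBBBBBBBBBBBBB
30 GGGGGGGGGGGGGGGGGG-BBBBBBBBBBBBBBBBBBBBBBBBBBBBBBBBBBBBB
```

The mark blade is at vise y ≈ 90.4 mm and the pointer at 50.5 mm, so the travel needed is about 40 mm. Now to the handle.

jog_arm(plan=[{"dp": [0.3,0.01,0],"yaw": -0.5,"gripper": 60},{"dp": [0.4,0.03,0],"yaw": -0.9,"gripper": 60},{"dp": [0.3,0.1,0],"yaw": -0.9,"gripper": 60},{"dp": [0,0,0],"yaw": -0.9,"gripper": 60},{"dp": [0,0,0],"yaw": -0.9,"gripper": 60},{"dp": [0,0,0],"yaw": -0.9,"gripper": 60},{"dp": [0,0,0],"yaw": -0.9,"gripper": 60},{"dp": [0,0,0],"yaw": -0.9,"gripper": 60},{"dp": [0,0,0],"yaw": -0.9,"gripper": 60},{"dp": [0,0,0],"yaw": -0.9,"gripper": 60},{"dp": [0,0,0],"yaw": -0.9,"gripper": 60},{"dp": [0,0,0],"yaw": -0.9,"gripper": 60}])

```text
time: 12.65
position: [0.5408, 0.1331, 0.1613]
orientation: [[-0.761, 0.648, 0.0], [0.648, 0.761, 0.0], [-0.0, 0.0, -1.0]]
ft_force: [-0.2, 0.5, -0.4]
gripper_width: 0.702
gripper_force: 0.0
```

jog_arm(plan=[{"dp": [0,0,0],"yaw": -0.9,"gripper": 60},{"dp": [0,0,0],"yaw": -0.9,"gripper": 60},{"dp": [0,0,0],"yaw": -0.9,"gripper": 60},{"dp": [0,0,0],"yaw": -0.9,"gripper": 60},{"dp": [0,0,0],"yaw": -0.9,"gripper": 60},{"dp": [0,0,0],"yaw": -0.1,"gripper": 60},{"dp": [0,0,0],"yaw": 0,"gripper": 60},{"dp": [0,0,0],"yaw": 0,"gripper": 60}])

```text
time: 13.45
position: [0.5407, 0.1328, 0.1613]
orientation: [[-0.973, 0.229, 0.0], [0.229, 0.973, 0.0], [-0.0, 0.0, -1.0]]
ft_force: [-0.7, 1.1, -0.2]
gripper_width: 0.701
gripper_force: 0.0
```

```bash
python3 - <<'E'
from h import *
go(vworld(0,50.5,58),76.9)
f=grab('wrist');hsv=cv2.cvtColor(f['image'],cv2.COLOR_RGB2HSV)
# brown handle
H,S,V=[hsv[...,i].astype(int) for i in range(3)]
m=((H<18)&(S>110)&(V<125)&(V>20)).astype(np.uint8)
p=proj(f,vworld(0,50.5,95));print(p)
u,v=p.astype(int);k=np.zeros_like(m);k[max(v-45,0):v+60,max(u-60,0):u+60]=m[max(v-45,0):v+60,max(u-60,0):u+60]
n,l,s,c=cv2.connectedComponentsWithStats(k);i=1+s[1:,4].argmax();print(s[i],c[i])
x,y,w,h,_=s[i]
for q in((x,y),(x+w,y)): print(vise(ray(f,q,.095)))
E
```

```text
pos [0.5407 0.1328 0.1613] yaw 76.78 t 13.45 F [-0.7  1.1 -0.2] tilt [0.0001 0.    ] q1,q6 [  9. -68.]
dp [0.06  0.023 2.066] yawu -0.021
[277.72325943 221.01753913]
[268 184  19  55 936] [276.61324786 211.41559829]
[-26.22049137  44.07770074]
[-26.19808002  56.64534098]
```

jog_arm(plan=[{"dp": [0.06,0.02,0.3],"yaw": -0.02,"gripper": 50},{"dp": [0,0,0.5],"yaw": 0,"gripper": 50},{"dp": [0,0,0.5],"yaw": 0,"gripper": 50},{"dp": [0,0,0.4],"yaw": 0,"gripper": 50},{"dp": [0,0,0.2],"yaw": 0,"gripper": 50},{"dp": [0,0,0.1],"yaw": 0,"gripper": 50},{"dp": [0,0,0],"yaw": 0,"gripper": 50},{"dp": [0,0,0],"yaw": 0,"gripper": 8},{"dp": [0,0,0],"yaw": 0,"gripper": 8},{"dp": [0,0,0],"yaw": 0,"gripper": 8},{"dp": [0,0,0],"yaw": 0,"gripper": 8},{"dp": [0,0,0],"yaw": 0,"gripper": 8}], force=80)

```text
time: 14.7
position: [0.5383, 0.1341, 0.0622]
orientation: [[-0.974, 0.225, 0.001], [0.225, 0.974, -0.0], [-0.001, -0.0, -1.0]]
ft_force: [-1.6, -3.6, 6.2]
gripper_width: 0.152
gripper_force: 78.2
```

```bash
python3 - <<'E'
from h import *
s=manip.read_state();print(s['gripper_width'],s['gripper_force'],vise(s['position']))
go(vworld(0,90.4,58),76.9)
E
```

```text
0.15235151232472283 78.2029402256012 [ 0.37303444 50.05959768]
pos [0.5383 0.1341 0.0622] yaw 76.99 t 14.7 F [-1.6 -3.6  6.2] tilt [ 0.001  -0.0003] q1,q6 [  9. -68.]
dp [0.006 0.807 0.084] yawu 0.014
```

jog_arm(plan=[{"dp": [0,0.05,0],"yaw": 0,"gripper": 8},{"dp": [0,0.1,0],"yaw": 0,"gripper": 8},{"dp": [0,0.15,0],"yaw": 0,"gripper": 8},{"dp": [0,0.2,0],"yaw": 0,"gripper": 8},{"dp": [0,0.15,0],"yaw": 0,"gripper": 8},{"dp": [0,0.1,0],"yaw": 0,"gripper": 8},{"dp": [0,0.05,0],"yaw": 0,"gripper": 8},{"dp": [0,0,0],"yaw": 0,"gripper": 8},{"dp": [0,0,0],"yaw": 0,"gripper": 8}])

```text
time: 15.6
position: [0.5472, 0.1726, 0.0622]
orientation: [[-0.974, 0.225, 0.001], [0.225, 0.974, -0.001], [-0.001, -0.001, -1.0]]
ft_force: [-2.6, -7.8, 7.4]
gripper_width: 0.151
gripper_force: 78.4
```

```bash
cat > chk.py <<'E'
from h import *
s=manip.read_state();print(vise(s['position']),s['position'],np.round(s['ft_force'],1),s['gripper_force'],s['time'])
ys=np.arange(76,107,1.);xs=np.arange(30,90,1.)
for n in('wrist','top','scene'):
    f=grab(n);print(n)
    m=np.float32([[proj(f,vworld(x,y,50)) for x in xs] for y in ys])
    print('corners',m[0,0],m[-1,-1])
    if n!='wrist': continue
    h=cv2.cvtColor(cv2.remap(f['image'],m,None,cv2.INTER_LINEAR),cv2.COLOR_RGB2HSV)
    for j in range(len(ys)-1,-1,-1):
        print(int(ys[j]),''.join('G' if 55<a<95 and b>70 and c>40 else 'B' if 14<a<32 and b>130 and c>60 else '#' if c<60 else '.' if b<60 else '-' for a,b,c in h[j].astype(int)))
E
python3 chk.py
```

```text
[ 0.30108042 89.58600148] [0.54719711 0.17262493 0.06222574] [-2.6 -7.8  7.4] 78.40007901191711 15.6
wrist
corners [251.84128 309.7797 ] [302.25058 390.13025]
106 ############################################################
105 ############################################################
104 #################################G#####GGGGG-BBBBBBB########
103 ##############################GGGGGGGGGGGGGG-BBBBBBB########
102 #########################.-GGGGGGGGGGGGGGGGG-BBBBBBB########
101 ##########################GGGGGGGGGGGGGGGGGG-BBBBBBBB#######
100 #########################GGGGGGGGGGGGGGGGGGG-BBBBBBBB#######
99 #####################GGGGGGGGGGGGGGGGGGGGGGG-BBBBBBBB#######
98 ######################GGGGGGGGGGGGGGGGGGGGGG-BBBBBBBB-######
97 #######################GGGGGGGGGGGGGGGGGGGG--BBBBBBBBB######
96 #######################GGGGGGGGGGG-----BBBBBBBBBBBBBBB######
95 #####-----#############GGGGGGGGGGG-BBBBBBBBBBBBBBBBBBB######
94 ######-----############GGGGGGGGGG-BBBBBBBBBBBBBBBBBBBBB#####
93 ######------###########GGGGGGGGGG--BBBBBBBBBBBBBBBBBBBB#####
92 #######------#########-............
[... 461 characters left out ...]
BBBBBB######
84 #############-----#####GGGGGGGGGGGG---------BBBBBBBBBB######
83 #######################GGGGGGGGGGGGGGGGGGGG--BBBBBBBBB######
82 ######################GGGGGGGGGGGGGGGGGGGGG--BBBBBBBB-######
81 #####################GGGGGGGGGGGGGGGGGGGGGG--BBBBBBBB#######
80 #########################GGGGGGGGGGGGGGGGGG-BBBBBBBBB#######
79 ##########################GGGGGGGGGGGGGGGGG-BBBBBBBB-#######
78 ###########################GGGGGGGGGGGGGGGG--BBBBBBB########
77 ###############################GGGGGGGGGGGG--BBBBBBB########
76 #############################################BBBBBB#########
top
corners [222.70729 182.59535] [216.693  156.8705]
scene
corners [307.90497 254.98969] [298.45056 276.60046]
```

```bash
python3 - <<'E'
from h import *
f=grab('wrist');s=manip.read_state();print(vise(s['position']))
ys=np.arange(82,99,.25);S=cv2.cvtColor(f['image'],cv2.COLOR_RGB2HSV)[...,1].astype(np.float32)
print('px/mm',np.linalg.norm(proj(f,vworld(66,90,50))-proj(f,vworld(66,91,50))))
for a,b in((55,61),(70,80)):
    xs=np.arange(a,b,.5);m=np.float32([[proj(f,vworld(x,y,50)) for x in xs] for y in ys])
    p=cv2.remap(S,m,None,cv2.INTER_LINEAR).mean(1);hi=np.median(p[(ys<86)|(ys>95)]);lo=p[(ys>89.5)&(ys<91)].mean();t=(hi+lo)/2
    k=np.where(p<t)[0];k=k[(ys[k]>86)&(ys[k]<95)];print(hi,lo,ys[k[0]],ys[k[-1]],(ys[k[0]]+ys[k[-1]])/2, p[::2].round(0))
E
```

```text
[ 0.3050192  89.50476314]
px/mm 1.671414736203722
115.31779 34.09655 87.0 92.75 89.875 [118. 117. 115. 115. 115. 116. 116. 116. 117. 110.  74.  45.  33.  33.
  34.  34.  34.  34.  34.  33.  34.  52.  95. 113. 115. 115. 116. 116.
 113. 114. 114. 115. 115. 115.]
126.19936 26.395908 89.0 91.25 90.125 [126. 126. 125. 119. 133. 159. 180. 190. 191. 191. 191. 182. 157. 114.
  59.  31.  25.  27.  51. 101. 149. 172. 183. 187. 188. 188. 185. 173.
 151. 130. 119. 122. 123. 123.]
```

```bash
python3 - <<'E'
from h import *
f=grab('wrist');ys=np.arange(85,96,.5)
P=[]
for a,b in((55,60),(62,65),(67.2,68),(72,80)):
    xs=np.arange(a,b,.25);m=np.float32([[proj(f,vworld(x,y,50)) for x in xs] for y in ys]);P.append(cv2.remap(f['image'],m,None,cv2.INTER_LINEAR).mean(1).round().astype(int))
for j,y in enumerate(ys): print(y,*[p[j].tolist() for p in P])
# top camera check of the same
g=grab('top');h=cv2.cvtColor(g['image'],cv2.COLOR_RGB2HSV)
print(proj(g,vworld(60,90,50)),proj(g,vworld(75,90,50)))
print('cam vise',vise(-f['R'].T@f['t']))
E
```

```text
85.0 [36, 66, 46] [55, 68, 42] [99, 77, 32] [134, 100, 40]
85.5 [36, 66, 46] [59, 67, 39] [108, 80, 28] [137, 101, 35]
86.0 [36, 66, 46] [62, 70, 41] [111, 80, 25] [138, 102, 34]
86.5 [39, 68, 48] [66, 77, 47] [112, 81, 27] [138, 102, 34]
87.0 [55, 77, 58] [77, 86, 58] [111, 80, 26] [136, 100, 34]
87.5 [84, 94, 78] [95, 98, 75] [107, 78, 30] [130, 96, 37]
88.0 [114, 114, 101] [114, 111, 94] [96, 72, 38] [116, 87, 44]
88.5 [136, 130, 119] [128, 121, 108] [78, 63, 44] [94, 76, 52]
89.0 [146, 137, 126] [134, 125, 115] [62, 56, 49] [73, 66, 56]
89.5 [148, 139, 128] [135, 126, 116] [56, 55, 50] [65, 63, 57]
90.0 [148, 139, 128] [136, 126, 116] [55, 54, 50] [63, 62, 58]
90.5 [148, 138, 128] [135, 126, 116] [56, 54, 50] [64, 63, 57]
91.0 [144, 135, 125] [132, 123, 113] [64, 58, 50] [73, 67, 57]
91.5 [130, 125, 113] [124, 117, 104] [84, 70, 49] [96, 80, 56]
92.0 [103, 106, 92] [111, 108, 89] [113, 88, 47] [132, 102, 54]
92.5 [68, 84, 66] [96, 98, 69] [136, 104, 44] [159, 122, 51]
93.0 [46, 73, 53] [90, 96, 59] [148, 112, 40] [173, 133, 49]
93.5 [39, 70, 49] [88, 96, 56] [152, 114, 40] [179, 137, 48]
94.0 [38, 69, 48] [88, 96, 56] [154, 115, 39] [180, 137, 47]
94.5 [38, 70, 49] [88, 97, 58] [153, 114, 39] [179, 137, 47]
95.0 [38, 70, 49] [86, 98, 61] [149, 113, 40] [177, 135, 49]
95.5 [38, 70, 49] [81, 100, 65] [139, 112, 49] [171, 132, 54]
[220.13579532 169.58048435] [221.63188133 163.74650199]
cam vise [-82.75492901  89.5056733 ]
```

The pointer centre is at 89.9 mm and the mark at 90.1 mm. I'll nudge it 0.2 mm and check again.

jog_arm(plan=[{"dp": [0,0.005,0],"yaw": 0,"gripper": 8},{"dp": [0,0,0],"yaw": 0,"gripper": 8},{"dp": [0,0,0],"yaw": 0,"gripper": 8},{"dp": [0,0,0],"yaw": 0,"gripper": 8}])

```text
time: 16.3
position: [0.5472, 0.1727, 0.0622]
orientation: [[-0.974, 0.225, 0.0], [0.225, 0.974, -0.001], [-0.001, -0.001, -1.0]]
ft_force: [-2.6, -8.7, 6.8]
gripper_width: 0.156
gripper_force: 78.4
```

```bash
python3 - <<'E'
from h import *
f=grab('wrist');ys=np.arange(85,95.6,.1);Rr=f['image'][...,0]
for a,b in((55,60),(72,80)):
    xs=np.arange(a,b,.25);m=np.float32([[proj(f,vworld(x,y,50)) for x in xs] for y in ys]);p=cv2.remap(Rr,m,None,cv2.INTER_LINEAR).mean(1)
    mid=p[50];lo,hi=(p[10]+mid)/2,(p[90]+mid)/2;k=np.arange(len(ys));i=[j for j in k[:50] if (p[j]-lo)*(p[j+1]-lo)<=0][-1];j=[j for j in k[50:-1] if (p[j]-hi)*(p[j+1]-hi)<=0][0]
    print(ys[i],ys[j],(ys[i]+ys[j])/2)
s=manip.read_state();print(vise(s['position']),s['gripper_force'],s['time'],np.abs(s['dq']).max())
t=grab('top');h=cv2.cvtColor(t['image'],cv2.COLOR_RGB2HSV)
d=cv2.absdiff(t['image'],np.load('top0.npy')).max(2);n,l,st,c=cv2.connectedComponentsWithStats((d>60).astype(np.uint8))
print([x.tolist() for x in st[1:] if x[4]>40])
E
```

```text
87.79999999999984 92.29999999999959 90.04999999999971
88.29999999999981 91.79999999999961 90.04999999999971
[ 0.30147103 89.68330594] 78.4214186668396 16.35 0.001983839883151411
[[0, 136, 269, 284, 34178], [268, 185, 24, 15, 88], [214, 189, 34, 26, 208], [258, 198, 30, 36, 254], [246, 205, 166, 110, 7848], [216, 208, 19, 18, 153], [468, 251, 92, 66, 2327], [455, 324, 13, 11, 77], [482, 339, 13, 14, 63], [394, 354, 155, 66, 3085], [0, 368, 41, 52, 1452], [287, 413, 21, 7, 45]]
```

The pointer and mark now coincide at 90.05 mm, the grip is steady, and the plate is seated. Handing in.

```bash
python3 -c "
from cell import manip
print(manip.hand_in())"
```

```text
the job is handed in; nothing more can be done
None
```

The bronze plate is seated flush over both pins and released. The jaw is pulled out about 40 mm and still held, with its pointer level with the mark in the wrist-camera measurement, and the job was handed in at about 16.4 s of the 48 s limit.

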